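# Cover the crucibles with their own lids

### The arm

A 6-joint arm with a two-finger parallel gripper is mounted at the origin on the work surface. World frame = base frame: x ahead of the robot, y to its left, z up, the work surface at z = 0. Lengths are in m, angles in degrees, forces in N, time in s.
With the tool pointing down it reaches from about 0.325 to 0.925 m from the base axis. Payload 3.1 kg.
Tool frame: the origin (TCP) lies on the centre line of the jaws, within the pads' length; the fingertips stand 25 mm ahead of it and the grasp point (between the pads) lies 6 mm ahead of it (r.tip_extent is the distance from the TCP to the fingertips, in m); z points along the fingers, y is the line along which they close (so a half turn about z gives the same grasp; the last joint's range is limited). The gripper opens to 85 mm and grips with 20 to 120 N. Pads are 22 mm wide; open, the fingers measure 114 mm over their backs; the gripper's body (76 mm by 85 mm) begins 54 mm behind the grasp point. The pads swing forward as they close: fully open they stand 13 mm farther back than shut.
Start: joints at [-70.084, 12.427, 92.441, -0, 75.132, -6.429], TCP at [0.277, -0.56, 0.256] pointing down, gripper open.
Joint ranges: [-157.48, 157.48], [-44.54, 120.13], [17.64, 146.25], [-64.5, 244.5], [7.68, 150.69], [-147.95, 147.95]. Speed limits (degrees/s): [159.86, 159.86, 180, 180, 180, 180].

### API

Orientations are given as [roll, pitch, yaw] about the fixed x, y, z axes, in that order (R = Rz(yaw) Ry(pitch) Rx(roll)).
In Python, from bench import r, eyes gives the robot as it stands.
- The arm moves only by the shell command python3 -m crank 'ROWS' [FORCE]. ROWS is JSON, a list that holds one entry, the list of rows, each a list of 7 numbers: the shift along the world's x, y, z in m, then the turn, a rotation vector about the world's x, y, z in degrees, then the opening, from 0 (shut) to 1 (fully open). A call has 1 to 12 rows; each row is the pose to reach, as a shift and turn from the pose commanded when the call began; what a row does not reach only later rows make up. A row lasts 1/10 s, in which the tool goes at most 50 mm and 8.59 degrees, less where a joint would pass 70% of its speed; a pose out of reach is approached as far as the arm can. A call with a gripper value outside its range is refused whole. The fingers move at their own pace and stop on an object; FORCE is the grip in N (left out, the last holds). Time passes only in rows, so rows that repeat a pose let the fingers close. It gives the time, the measured TCP pose, the force, the opening and the grip force at its end, in the units of the state.
- r.get_obs(): the state, without advancing time (a new reading comes with each control period).
- eyes.snapshot(name): name is "side" or "top"; returns the picture (384x512x3 uint8, red, green, blue); there is no depth.
- eyes.calibration(name): a dict with "fx", "fy", "cx", "cy" (pixels), "dist" ([k1, k2, p1, p2, k3] as OpenCV has them; the pictures are not rectified), "R" (3x3) and "t" (3): a world point X has camera coordinates R X + t. Camera axes: x right, y down, z forward; pixel columns grow to the right and rows downward; lengths in m; the calibration is good to about 2 mm. A picture is of the moment at which its call begins. calibration takes no time and is no camera call.
- r.close_job(): hands the job in; it is judged then, once.
The state is a dict: "time": time; "joint_positions": joint angles; "joint_velocities": joint speeds; "joint_torque": joint torques, N m; "tool_pos": TCP position; "eef_rot": TCP orientation; "ft_force": force on the tool from outside, world axes, zero at the start; "moment": the same for the moment, N m; "grip_width": finger opening in m; "finger_force": force on a finger pad.
Only numpy, scipy, OpenCV 4.12 (cv2) and the standard library are available. Lean on these libraries where they do the work, as an engineer would, in place of code of your own. Each camera call takes 0.05 s, during which the arm holds its last target. There are 200 camera calls.

### The job

After the lesson the four porcelain crucibles stand on the tray and their lids lie on the grey heatproof mat. Pick up the lids one after another by their knobs and put each on the crucible of its own size, so that it sits level and fully home on the rim; leave the crucibles standing where they are. The mortar and the evaporating dish are not part of the job: leave them where they stand.

Things in the scene. Friction and masses are not known exactly. Their poses are not given: they have to be found in the camera images.
- lid_small_mid (a point): smallest of 4 white porcelain lids, 26 mm tall, starting knob up on a dark grey mat 6 mm thick. From the bottom: tapered boss 0-6 mm (18 mm wide at the bottom, 26 at the top) that sinks into the crucible's mouth; flat round flange 6-10 mm, diameter 37; round knob 10-26 mm, diameter 12 (foot) to 14. Point: on the axis, 13 mm above the underside; z up through the knob
- lid_medium_mid (a point): second smallest of 4 white porcelain lids, 26 mm tall, starting knob up on a dark grey mat 6 mm thick. From the bottom: tapered boss 0-6 mm (28 mm wide at the bottom, 36 at the top) that sinks into the crucible's mouth; flat round flange 6-10 mm, diameter 47; round knob 10-26 mm, diameter 12 (foot) to 14. Point: on the axis, 13 mm above the underside; z up through the knob
- lid_large_mid (a point): second largest of 4 white porcelain lids, 26 mm tall, starting knob up on a dark grey mat 6 mm thick. From the bottom: tapered boss 0-6 mm (38 mm wide at the bottom, 46 at the top) that sinks into the crucible's mouth; flat round flange 6-10 mm, diameter 58; round knob 10-26 mm, diameter 12 (foot) to 14. Point: on the axis, 13 mm above the underside; z up through the knob
- lid_largest_mid (a point): largest of 4 white porcelain lids, 26 mm tall, starting knob up on a dark grey mat 6 mm thick. From the bottom: tapered boss 0-6 mm (50 mm wide at the bottom, 58 at the top) that sinks into the crucible's mouth; flat round flange 6-10 mm, diameter 70; round knob 10-26 mm, diameter 12 (foot) to 14. Point: on the axis, 13 mm above the underside; z up through the knob
- crucible_small_rim (a point): smallest of 4 loose white porcelain crucibles: cup 28 mm tall, rim 34 mm across outside, 29 inside, foot 22; stands on a gauze mat in a cream tray (edge 22 mm high), foot 8 mm above the bench. Point: centre of the mouth at rim level, z up. With its own lid fully home the flange lies on the rim and the lid's point is 7 mm above this one
- crucible_medium_rim (a point): second smallest of 4 loose white porcelain crucibles: cup 36 mm tall, rim 44 mm across outside, 39 inside, foot 29; stands on a gauze mat in a cream tray (edge 22 mm high), foot 8 mm above the bench. Point: centre of the mouth at rim level, z up. With its own lid fully home the flange lies on the rim and the lid's point is 7 mm above this one
- crucible_large_rim (a point): second largest of 4 loose white porcelain crucibles: cup 45 mm tall, rim 55 mm across outside, 49 inside, foot 36; stands on a gauze mat in a cream tray (edge 22 mm high), foot 8 mm above the bench. Point: centre of the mouth at rim level, z up. With its own lid fully home the flange lies on the rim and the lid's point is 7 mm above this one
- crucible_largest_rim (a point): largest of 4 loose white porcelain crucibles: cup 54 mm tall, rim 67 mm across outside, 61 inside, foot 44; stands on a gauze mat in a cream tray (edge 22 mm high), foot 8 mm above the bench. Point: centre of the mouth at rim level, z up. With its own lid fully home the flange lies on the rim and the lid's point is 7 mm above this one
- mortar: bystander: a thick white porcelain mortar 84 mm across and 52 mm tall with its pestle leaning in it (top 84 mm high). Origin: centre of its underside
- dish: bystander: an empty white porcelain evaporating dish 72 mm across and 26 mm tall with a small pouring lip, no lid. Origin: centre of its underside

How it is judged (in metres and radians):
At the end, for the whole second after the job is handed in: every lid lies at rest on the crucible of its own size: centred on the mouth within 6 mm, level within 0.1 rad and fully home (its point 3 to 10 mm above the rim's centre), and every crucible stands upright (0.1 rad) within 30 mm of where it stood at the start (horizontal distance between lid_small_mid and crucible_small_rim below 0.006 m and z of lid_small_mid in the frame of crucible_small_rim between 0.003 and 0.01 m and angle between each of lid_small_mid, crucible_small_rim, lid_medium_mid, crucible_medium_rim, lid_large_mid, crucible_large_rim, lid_largest_mid, crucible_largest_rim's own z axis and vertical below 0.1 rad and distance of each of crucible_small_rim, crucible_medium_rim, crucible_large_rim, crucible_largest_rim from where it was at the start of the episode below 0.03 m and linear speed of each of lid_small, lid_medium, lid_large, lid_largest below 0.02 m/s and horizontal distance between lid_medium_mid and crucible_medium_rim below 0.006 m and z of lid_medium_mid in the frame of crucible_medium_rim between 0.003 and 0.01 m and horizontal distance between lid_large_mid and crucible_large_rim below 0.006 m and z of lid_large_mid in the frame of crucible_large_rim between 0.003 and 0.01 m and horizontal distance between lid_largest_mid and crucible_largest_rim below 0.006 m and z of lid_largest_mid in the frame of crucible_largest_rim between 0.003 and 0.01 m); the robot touches nothing.
It fails at once if the mortar was pushed more than 30 mm from its place (distance of mortar from where it was at the start of the episode above 0.03 m).
It fails at once if the dish was pushed more than 30 mm from its place (distance of dish from where it was at the start of the episode above 0.03 m).
It also fails if it takes over 118 s, if anything falls off the work surface, if the arm or the gripper's body presses on something with over 40 N, if the wrist force passes 120 N, or if a joint passes its speed limit or range.

## Working session

There is one attempt and no reset: what is moved stays moved. The work goes in short steps, Python scripts to look and compute and a shell command to move; the robot and the scene stay as the last step left them, time stands still between calls to the robot, and variables do not carry over. Pictures are saved under pics/ and viewed, at most 14 in all, crops included, and the job is handed in when it is done.

```bash
mkdir -p pics; ls; python3 - <<'E'
from bench import r, eyes
import cv2,numpy as np
for n in("top","side"):
    im=eyes.snapshot(n); cv2.imwrite(f"pics/{n}0.png",cv2.resize(im[:,:,::-1],(800,600),interpolation=cv2.INTER_CUBIC)); cv2.imwrite(f"{n}0_raw.png",im[:,:,::-1])
    c=eyes.calibration(n); print(n,c)
o=r.get_obs(); print(o)
E
```

```text
pics
top {'fx': 357.03930851408944, 'fy': 357.03930851408944, 'cx': 254.43439073049842, 'cy': 190.7848956201979, 'dist': array([0.00951274, 0.        , 0.        , 0.        , 0.        ]), 'R': array([[-0.01765052, -0.9998254 ,  0.00613494],
       [-0.98289349,  0.0162259 , -0.18345875],
       [ 0.18332717, -0.00926813, -0.98300827]]), 't': array([0.0931373 , 0.64309176, 0.82360853])}
side {'fx': 409.65037260038724, 'fy': 409.65037260038724, 'cx': 257.02884048065397, 'cy': 194.59716479469566, 'dist': array([-0.11636216,  0.        ,  0.        ,  0.        ,  0.        ]), 'R': array([[-8.43447870e-01, -5.37210897e-01, -3.79284948e-04],
       [-4.11791189e-01,  6.46985770e-01, -6.41745612e-01],
       [ 3.44998127e-01, -5.41122783e-01, -7.66917483e-01]]), 't': array([0.57123749, 0.23555054, 1.0992096 ])}
{'time': 0.1, 'joint_positions': array([-7.00831263e+01,  1.24746072e+01,  9.25239419e+01,  1.76092834e-03,
        7.51329389e+01, -6.42827108e+00]), 'joint_velocities': array([-0.03237298, -0.22026556, -0.17597716,  0.05372285,  0.06816651,
        0.01133843]), 'joint_torque': array([-7.53972490e-04, -3.98073721e+01, -3.04969740e+01, -1.39279209e-04,
        4.21880875e-03, -5.40355600e-06]), 'tool_pos': array([ 0.27714522, -0.55939131,  0.25503284]), 'eef_rot': array([-1.79869529e+02, -1.64115268e-02,  2.63446723e+01]), 'ft_force': array([-0.31924876, -0.76747652,  0.24988564]), 'moment': array([ 0.00609944, -0.02293966,  0.0057727 ]), 'finger_force': 0.0, 'grip_width': 0.08510675985557839}
```

View pics/top0.png

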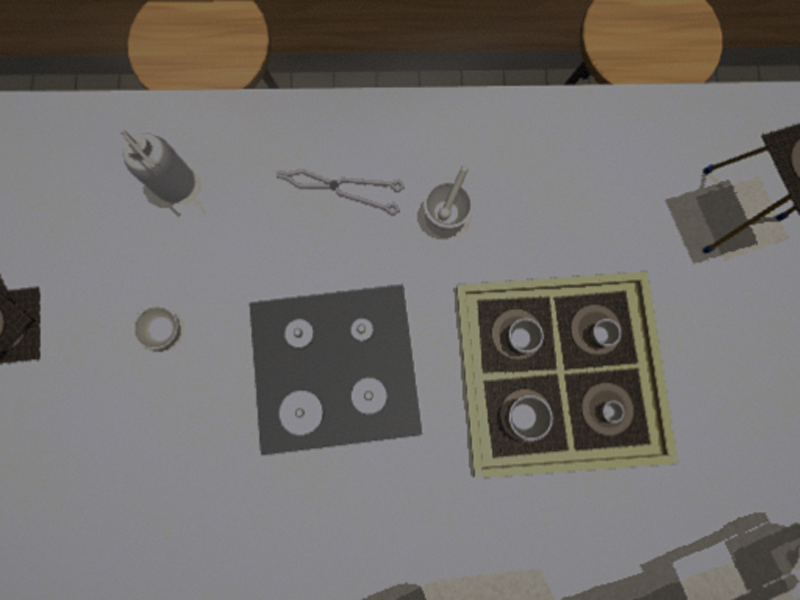

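View pics/side0.png

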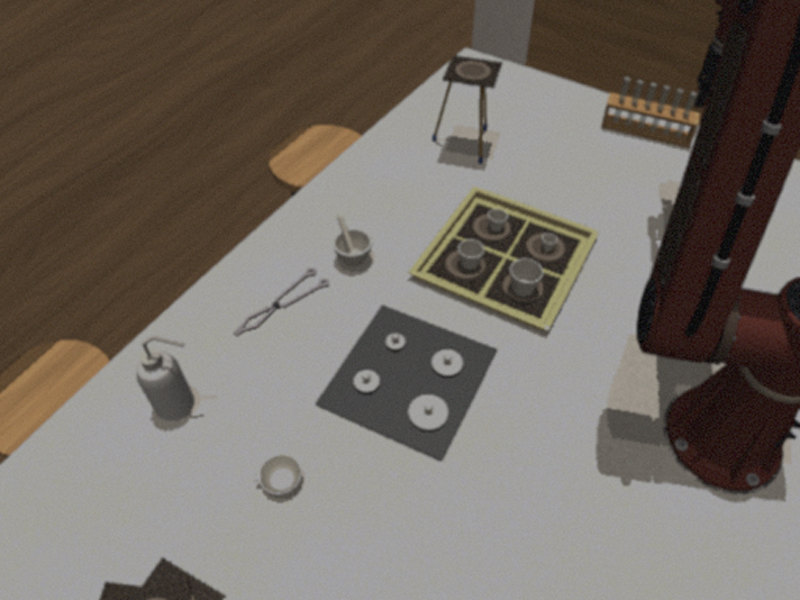

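Top view (800x600 px): lids at about medium (299,333), small (362,329), large (369,396), largest (300,413); crucible mouths large (525,337), medium (606,333), largest (529,416), small (613,411). The side view agrees. The next step is a model fit in both pictures.

```bash
cat > h.py <<'E'
import cv2,numpy as np
from scipy.optimize import minimize
from scipy.ndimage import map_coordinates
from bench import r,eyes
C={n:eyes.calibration(n) for n in("top","side")}
def proj(n,X):
    c=C[n];K=np.array([[c["fx"],0,c["cx"]],[0,c["fy"],c["cy"]],[0,0,1]])
    return cv2.projectPoints(np.asarray(X,float).reshape(-1,3),cv2.Rodrigues(c["R"])[0],c["t"],K,c["dist"])[0][:,0]
def unproj(n,uv,z):
    c=C[n];K=np.array([[c["fx"],0,c["cx"]],[0,c["fy"],c["cy"]],[0,0,1]])
    p=cv2.undistortPoints(np.array([[uv]],float),K,c["dist"])[0,0]
    d=c["R"].T@[p[0],p[1],1]; o=-c["R"].T@c["t"]; return (o+d*(z-o[2])/d[2])[:2]
def circ(x,y,z,R):
    a=np.linspace(0,2*np.pi,72,endpoint=False); return np.c_[x+R*np.cos(a),y+R*np.sin(a),np.full(72,z)]
def lum(im,n,X):
    p=proj(n,X); return map_coordinates(im,[p[:,1],p[:,0]],order=1,mode='nearest')
def fit(ims,p0,z,R,Ri=None,span=.008):
    # lid: disc edge contrast; crucible: bright ring against both sides
    def s(p):
        t=0
        for n,im in ims.items():
            if Ri is None: t+=lum(im,n,circ(*p,z,R-.002)).mean()-lum(im,n,circ(*p,z,R+.002)).mean()
            else: t+=lum(im,n,circ(*p,z,(R+Ri)/2)).mean()-.5*lum(im,n,circ(*p,z,R+.003)).mean()-.5*lum(im,n,circ(*p,z,Ri-.003)).mean()
        return t
    g=np.arange(-span,span+1e-9,.001); b=max(((s(p0+np.array([i,j])),i,j) for i in g for j in g))
    q=minimize(lambda p:-s(p),p0+np.array(b[1:]),method="Nelder-Mead",options=dict(initial_simplex=p0+np.array(b[1:])+np.array([[0,0],[.001,0],[0,.001]])))
    return q.x,-q.fun
def grab(n): return cv2.GaussianBlur(cv2.cvtColor(eyes.snapshot(n),cv2.COLOR_RGB2GRAY).astype(float),(3,3),.6)
LID=dict(small=((362,329),.0185),medium=((299,333),.0235),large=((369,396),.029),largest=((300,413),.035))
CRU=dict(small=((613,411),.017,.0145,.036),medium=((606,333),.022,.0195,.044),large=((525,337),.0275,.0245,.053),largest=((529,416),.0335,.0305,.062))
E
python3 - <<'E'
from h import *
print(r.tip_extent)
ims={n:cv2.GaussianBlur(cv2.imread(n+"0_raw.png",0).astype(float),(3,3),.6) for n in("top","side")}
vis={n:cv2.resize(cv2.imread(n+"0_raw.png"),None,fx=4,fy=4,interpolation=cv2.INTER_CUBIC) for n in ims}
def go(k,kind,uv,z,R,Ri=None):
    p0=unproj("top",np.array(uv)*.64,z)
    out=[fit(s,p0,z,R,Ri) for s in (ims,{"top":ims["top"]},{"side":ims["side"]})]
    print(kind,k,*[(np.round(o[0]*1000,1),round(o[1],1)) for o in out])
    for n in vis: cv2.polylines(vis[n],[((proj(n,circ(*out[0][0],z,R))+.5)*4).astype(int)],True,(0,0,255),1)
for k,(uv,R) in LID.items(): go(k,"lid",uv,.016,R)
for k,(uv,R,Ri,z) in CRU.items(): go(k,"cru",uv,z,R,Ri)
a=vis["top"][600:1240,600:1760]; b=vis["side"][440:1180,800:1640]
cv2.imwrite("pics/fit_top.png",cv2.resize(a,(800,441))); cv2.imwrite("pics/fit_side.png",cv2.resize(b,(680,600)))
E
```

```text
0.025
lid small (array([602.5, 142.3]), np.float64(84.6)) (array([602.5, 142.4]), np.float64(44.8)) (array([602.6, 141.7]), np.float64(40.0))
lid medium (array([597.9, 245.6]), np.float64(92.1)) (array([598. , 245.6]), np.float64(46.8)) (array([597.8, 245.7]), np.float64(45.4))
lid large (array([494.9, 131.6]), np.float64(87.7)) (array([495. , 131.6]), np.float64(44.0)) (array([494.8, 131.3]), np.float64(43.8))
lid largest (array([470.1, 240.6]), np.float64(91.1)) (array([470.3, 240.6]), np.float64(46.1)) (array([469.9, 240.6]), np.float64(45.1))
cru small (array([ 463.3, -253.3]), np.float64(25.7)) (array([ 463.4, -253.1]), np.float64(19.7)) (array([ 462.8, -254.6]), np.float64(6.6))
cru medium (array([ 587.8, -251.1]), np.float64(32.2)) (array([ 587.6, -250.8]), np.float64(25.9)) (array([ 588.3, -253.4]), np.float64(7.5))
cru large (array([ 584.3, -119. ]), np.float64(40.7)) (array([ 584.3, -118.9]), np.float64(30.8)) (array([ 584.6, -120.3]), np.float64(10.7))
cru largest (array([ 457.5, -116.2]), np.float64(43.0)) (array([ 457.5, -116.1]), np.float64(31.6)) (array([ 457.4, -117.9]), np.float64(12.5))
```

View pics/fit_top.png

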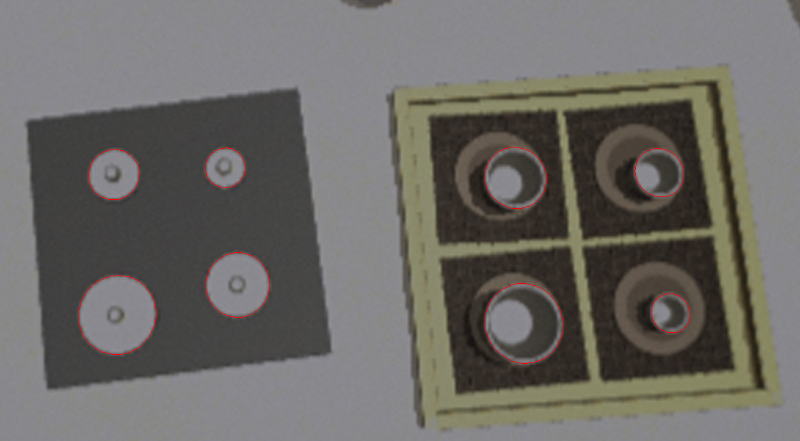

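View pics/fit_side.png

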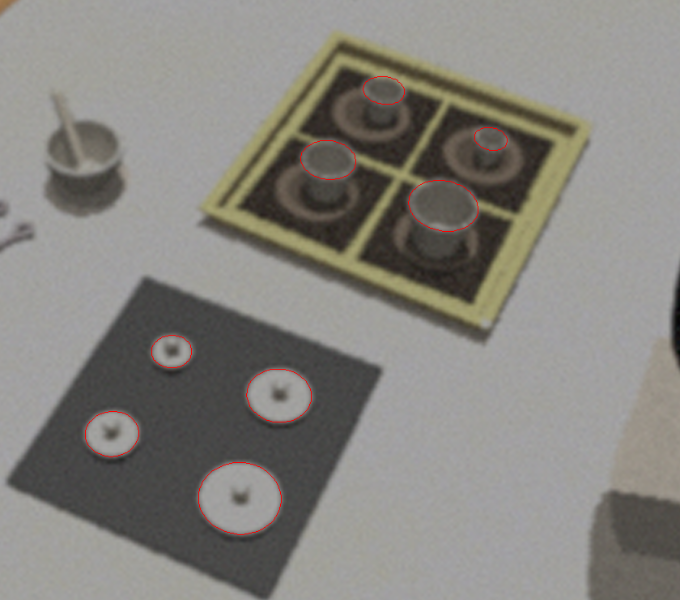

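Both overlays sit on the flanges and rims, and the sizes match. Two-camera agreement is 0–2 mm. I'll start with the largest lid and move above it at (470.1, 240.6).

```bash
python3 -m crank '[[[0.008,0.033,0,0,0,0,0.5],[0.018,0.075,0,0,0,0,0.5],[0.028,0.117,0,0,0,0,0.5],[0.038,0.159,0,0,0,0,0.5],[0.048,0.2,0,0,0,0,0.5],[0.058,0.242,0,0,0,0,0.5],[0.068,0.284,0,0,0,0,0.5],[0.078,0.325,0,0,0,0,0.5],[0.088,0.367,0,0,0,0,0.5],[0.096,0.4,0,0,0,0,0.5],[0.096,0.4,0,0,0,0,0.5]]]' 60
python3 -m crank '[[[0.008,0.033,0,0,0,0,0.5],[0.018,0.075,0,0,0,0,0.5],[0.028,0.117,0,0,0,0,0.5],[0.038,0.159,0,0,0,0,0.5],[0.048,0.2,-0.02,0,0,0,0.5],[0.058,0.242,-0.04,0,0,0,0.5],[0.068,0.284,-0.06,0,0,0,0.5],[0.078,0.325,-0.08,0,0,0,0.5],[0.088,0.367,-0.1,0,0,0,0.5],[0.097,0.4,-0.12,0,0,0,0.5],[0.097,0.4,-0.13,0,0,0,0.5],[0.097,0.4,-0.13,0,0,0,0.5]]]'
```

```text
time: 1.2
tool_pos: [0.3734, -0.1565, 0.2557]
eef_rot: [-179.9, -0.0, 26.6]
ft_force: [0.1, -0.3, 0.0]
grip_width: 0.0428
finger_force: 0.0
time: 2.4
tool_pos: [0.4689, 0.2389, 0.1237]
eef_rot: [180.0, 0.3, 26.4]
ft_force: [-0.6, -0.5, 0.1]
grip_width: 0.0428
finger_force: 0.0
```

```bash
python3 -m crank '[[[0,0.0006,-0.02,0,0,0,0.5],[0,0.0006,-0.04,0,0,0,0.5],[0,0.0006,-0.055,0,0,0,0.5],[0,0.0006,-0.06,0,0,0,0.5],[0,0.0006,-0.06,0,0,0,0.5],[0,0.0006,-0.06,0,0,0,0.5]]]'
python3 - <<'E'
from h import *
print(r.get_obs()["tool_pos"])
a=[eyes.snapshot(n) for n in("top","side")]
c=[]
for n,im in zip(("top","side"),a):
    u,v=proj(n,[[.47,.2406,.03]])[0].astype(int); c.append(cv2.resize(im[v-40:v+40,u-40:u+40,::-1],(400,400),interpolation=cv2.INTER_CUBIC))
cv2.imwrite("pics/near1.png",np.hstack(c))
E
```

```text
time: 3.0
tool_pos: [0.4712, 0.2403, 0.0672]
eef_rot: [180.0, -0.1, 26.3]
ft_force: [0.4, 0.2, 0.1]
grip_width: 0.0429
finger_force: 0.0
[0.4711976  0.24031845 0.06719246]
```

View pics/near1.png

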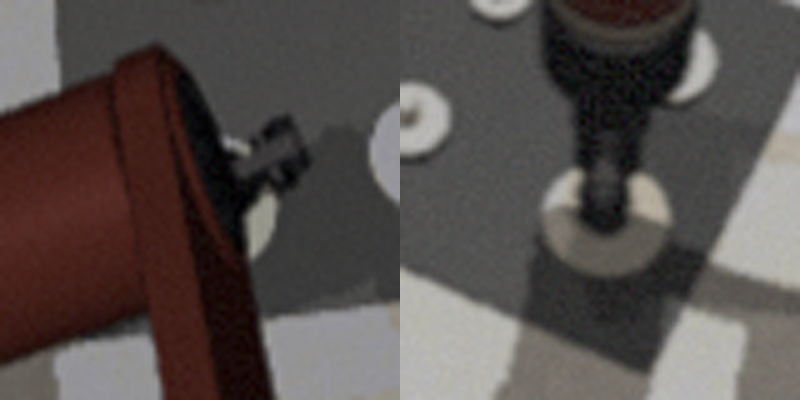

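The near view shows the fingers straddling the largest lid's knob, centred on the flange (side crop at about (605,220)). Descend, grip and lift.

```bash
python3 -m crank '[[[0,0,-0.01,0,0,0,0.5],[0,0,-0.02,0,0,0,0.5],[0,0,-0.021,0,0,0,0.5],[0,0,-0.021,0,0,0,0],[0,0,-0.021,0,0,0,0],[0,0,-0.021,0,0,0,0],[0,0,-0.021,0,0,0,0],[0,0,-0.021,0,0,0,0]]]' 60
python3 -m crank '[[[0,0,0.01,0,0,0,0],[0,0,0.03,0,0,0,0],[0,0,0.06,0,0,0,0],[0,0,0.09,0,0,0,0],[0,0,0.1,0,0,0,0],[0,0,0.1,0,0,0,0]]]'
```

```text
time: 3.9
tool_pos: [0.4705, 0.2406, 0.0454]
eef_rot: [180.0, -0.0, 26.3]
ft_force: [0.6, 0.1, -1.1]
grip_width: 0.01
finger_force: 58.5
time: 4.5
tool_pos: [0.4721, 0.2411, 0.1478]
eef_rot: [180.0, -0.3, 26.3]
ft_force: [-0.7, -0.0, 0.4]
grip_width: 0.0101
finger_force: 58.6
```

```bash
cat >> h.py <<'E'
def near(name,X,h=40):
    c=[]
    for n in("top","side"):
        im=eyes.snapshot(n); u,v=np.clip(proj(n,[X])[0].astype(int),h,[511-h,383-h]); c.append(cv2.resize(im[v-h:v+h,u-h:u+h,::-1],(400,400),interpolation=cv2.INTER_CUBIC))
    cv2.imwrite(f"pics/{name}.png",np.hstack(c))
E
python3 - <<'E'
from h import *
near("lift1",[.47,.24,.11]); print(r.get_obs()["tool_pos"])
E
```

```text
[0.46970097 0.24026523 0.14451284]
```

View pics/lift1.png

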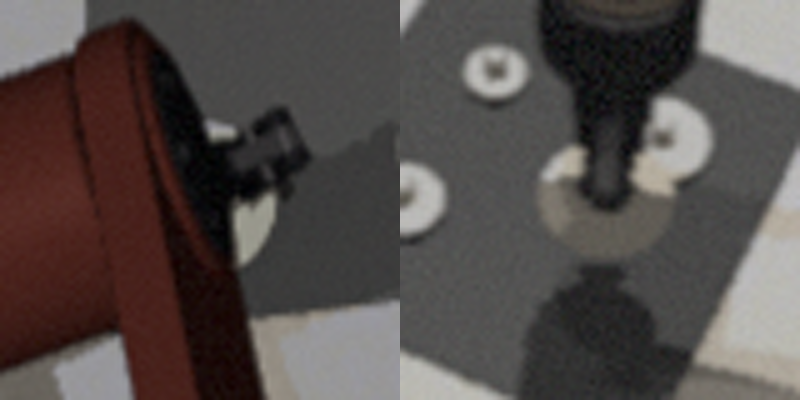

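Lid held, level, flange visible at about (605,205) in the side crop. Carry to the largest crucible.

```bash
python3 -m crank '[[[-0.001,-0.015,0,0,0,0,0],[-0.002,-0.05,0,0,0,0,0],[-0.003,-0.09,0,0,0,0,0],[-0.005,-0.13,0,0,0,0,0],[-0.006,-0.17,0,0,0,0,0],[-0.008,-0.21,0,0,0,0,0],[-0.009,-0.25,0,0,0,0,0],[-0.01,-0.29,0,0,0,0,0],[-0.011,-0.325,0,0,0,0,0],[-0.0125,-0.345,0,0,0,0,0],[-0.0125,-0.357,0,0,0,0,0],[-0.0125,-0.357,0,0,0,0,0]]]'
python3 -m crank '[[[0,0,-0.01,0,0,0,0],[0,0,-0.02,0,0,0,0],[0,0,-0.03,0,0,0,0],[0,0,-0.035,0,0,0,0],[0,0,-0.035,0,0,0,0],[0,0,-0.035,0,0,0,0],[0,0,-0.035,0,0,0,0]]]'
python3 - <<'E'
from h import *
near("pre1",[.457,-.1165,.062]); print(r.get_obs()["tool_pos"],r.get_obs()["grip_width"])
E
```

```text
time: 5.8
tool_pos: [0.4568, -0.1176, 0.1442]
eef_rot: [-179.9, 0.1, 26.2]
ft_force: [0.8, -0.2, -0.7]
grip_width: 0.01
finger_force: 58.6
time: 6.5
tool_pos: [0.4584, -0.1165, 0.1108]
eef_rot: [180.0, -0.0, 26.4]
ft_force: [0.3, -0.2, -0.6]
grip_width: 0.0101
finger_force: 58.6
[ 0.45837677 -0.11666289  0.11087452] 0.010242419047804626
```

View pics/pre1.png

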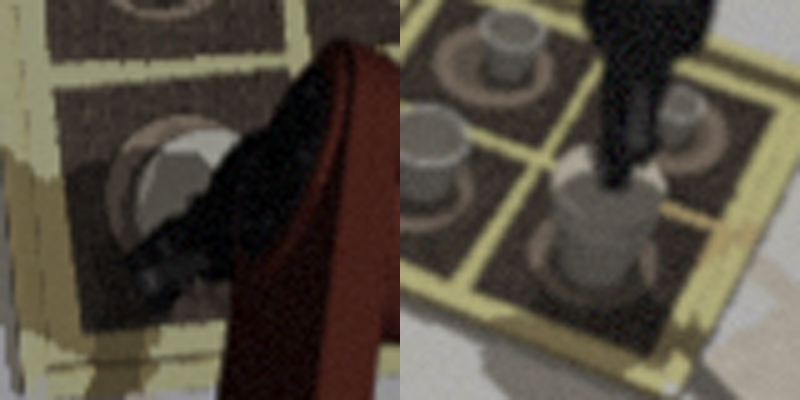

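The lid is centred over the mouth in the side crop (about (610,190)). Lower slowly.

```bash
python3 -m crank '[[[0,0,-0.003,0,0,0,0],[0,0,-0.006,0,0,0,0],[0,0,-0.009,0,0,0,0],[0,0,-0.011,0,0,0,0],[0,0,-0.013,0,0,0,0],[0,0,-0.014,0,0,0,0],[0,0,-0.0145,0,0,0,0],[0,0,-0.0145,0,0,0,0],[0,0,-0.0145,0,0,0,0]]]'
```

```text
time: 7.5
tool_pos: [0.4579, -0.1165, 0.0959]
eef_rot: [180.0, -0.0, 26.3]
ft_force: [1.0, 0.1, -1.1]
grip_width: 0.0102
finger_force: 58.6
```

```bash
python3 -m crank '[[[0,0,-0.0005,0,0,0,0],[0,0,-0.001,0,0,0,0],[0,0,-0.001,0,0,0,0],[0,0,-0.001,0,0,0,0]]]' 20
```

```text
time: 7.9
tool_pos: [0.4581, -0.1166, 0.0953]
eef_rot: [180.0, -0.0, 26.3]
ft_force: [-1.0, 0.0, 4.0]
grip_width: 0.01
finger_force: 59.2
```

Contact (4 N) at the expected height. Release and rise.

```bash
python3 -m crank '[[[0,0,0,0,0,0,0.25],[0,0,0,0,0,0,0.4],[0,0,0,0,0,0,0.4],[0,0,0,0,0,0,0.4],[0,0,0.015,0,0,0,0.4],[0,0,0.04,0,0,0,0.4],[0,0,0.06,0,0,0,0.4],[0,0,0.061,0,0,0,0.4]]]'
python3 -m crank '[[[0.002,0.015,0,0,0,0,0.5],[0.007,0.05,0,0,0,0,0.5],[0.013,0.09,0,0,0,0,0.5],[0.02,0.13,0,0,0,0,0.5],[0.026,0.17,-0.02,0,0,0,0.5],[0.032,0.21,-0.04,0,0,0,0.5],[0.0375,0.248,-0.05,0,0,0,0.5],[0.0375,0.248,-0.07,0,0,0,0.5],[0.0375,0.248,-0.08,0,0,0,0.5],[0.0375,0.248,-0.08,0,0,0,0.5]]]'
python3 - <<'E'
from h import *
near("plc1",[.457,-.1165,.062]); print(r.get_obs()["tool_pos"],r.get_obs()["grip_width"])
ims={n:grab(n) for n in("top","side")}
print(fit(ims,np.array([.4575,-.1165]),.066,.035), fit({"side":ims["side"]},np.array([.4575,-.1165]),.066,.035))
E
```

```text
time: 8.7
tool_pos: [0.4602, -0.1174, 0.1587]
eef_rot: [179.7, -0.2, 26.3]
ft_force: [1.1, -0.3, 0.2]
grip_width: 0.0342
finger_force: 0.0
time: 9.7
tool_pos: [0.4928, 0.131, 0.073]
eef_rot: [-179.9, 0.3, 26.3]
ft_force: [-0.9, -0.1, -0.6]
grip_width: 0.0425
finger_force: 0.0
[0.49502411 0.13077276 0.07537941] 0.042342290710066385
(array([ 0.45754608, -0.11584465]), np.float64(103.77670984570624)) (array([ 0.45718947, -0.11559446]), np.float64(43.50265408319447))
```

View pics/plc1.png

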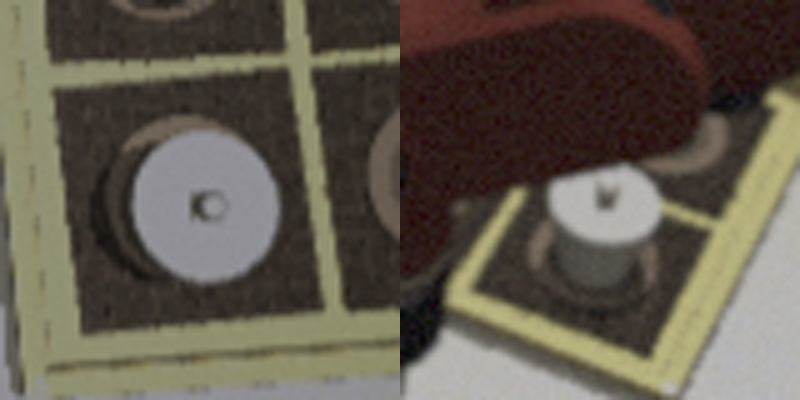

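The first lid is home: flange level and fitted within 1 mm of the mouth centre. Next is the large lid.

```bash
python3 -m crank '[[[0,0,-0.01,0,0,0,0.5],[0,0,-0.02,0,0,0,0.5],[0,0,-0.03,0,0,0,0.5],[0,0,-0.03,0,0,0,0.5],[0,0,-0.03,0,0,0,0],[0,0,-0.03,0,0,0,0],[0,0,-0.03,0,0,0,0],[0,0,-0.03,0,0,0,0],[0,0,-0.03,0,0,0,0]]]' 60
python3 -m crank '[[[0,0,0.01,0,0,0,0],[0,0,0.03,0,0,0,0],[0,0,0.06,0,0,0,0],[0,0,0.08,0,0,0,0],[0,0,0.09,0,0,0,0],[0,0,0.09,0,0,0,0]]]'
```

```text
time: 10.8
tool_pos: [0.4957, 0.1316, 0.0461]
eef_rot: [180.0, -0.0, 26.4]
ft_force: [0.3, 0.0, 0.3]
grip_width: 0.0101
finger_force: 58.6
time: 11.4
tool_pos: [0.4968, 0.1317, 0.138]
eef_rot: [179.9, -0.2, 26.3]
ft_force: [-0.1, 0.4, -0.8]
grip_width: 0.01
finger_force: 58.6
```

```bash
python3 -m crank '[[[0.004,-0.012,0,0,0,0,0],[0.015,-0.042,0,0,0,0,0],[0.028,-0.078,0,0,0,0,0],[0.041,-0.114,0,0,0,0,0],[0.054,-0.15,0,0,0,0,0],[0.067,-0.186,0,0,0,0,0],[0.079,-0.22,0,0,0,0,0],[0.086,-0.24,0,0,0,0,0],[0.0894,-0.2506,0,0,0,0,0],[0.0894,-0.2506,0,0,0,0,0],[0.0894,-0.2506,0,0,0,0,0]]]'
python3 -m crank '[[[0,0,-0.01,0,0,0,0],[0,0,-0.02,0,0,0,0],[0,0,-0.03,0,0,0,0],[0,0,-0.035,0,0,0,0],[0,0,-0.035,0,0,0,0],[0,0,-0.038,0,0,0,0],[0,0,-0.041,0,0,0,0],[0,0,-0.044,0,0,0,0],[0,0,-0.046,0,0,0,0],[0,0,-0.048,0,0,0,0],[0,0,-0.048,0,0,0,0],[0,0,-0.048,0,0,0,0]]]'
python3 -m crank '[[[0,0,-0.0005,0,0,0,0],[0,0,-0.001,0,0,0,0],[0,0,-0.0015,0,0,0,0],[0,0,-0.0015,0,0,0,0],[0,0,-0.0015,0,0,0,0]]]'
```

```text
time: 12.5
tool_pos: [0.584, -0.118, 0.135]
eef_rot: [-179.9, 0.1, 26.4]
ft_force: [-0.2, -0.2, -0.2]
grip_width: 0.0101
finger_force: 58.6
time: 13.7
tool_pos: [0.5848, -0.1191, 0.0878]
eef_rot: [-180.0, -0.0, 26.3]
ft_force: [-0.2, -0.3, -0.2]
grip_width: 0.0098
finger_force: 58.6
time: 14.2
tool_pos: [0.5852, -0.1192, 0.0871]
eef_rot: [180.0, -0.0, 26.3]
ft_force: [-1.5, -0.1, 5.2]
grip_width: 0.01
finger_force: 59.2
```

```bash
python3 -m crank '[[[0,0,0,0,0,0,0.25],[0,0,0,0,0,0,0.4],[0,0,0,0,0,0,0.4],[0,0,0,0,0,0,0.4],[0,0,0.015,0,0,0,0.4],[0,0,0.04,0,0,0,0.4],[0,0,0.06,0,0,0,0.4],[0,0,0.07,0,0,0,0.4]]]'
python3 -m crank '[[[0.001,0.015,0,0,0,0,0.5],[0.002,0.05,0,0,0,0,0.5],[0.004,0.09,0,0,0,0,0.5],[0.005,0.13,0,0,0,0,0.5],[0.007,0.17,0,0,0,0,0.5],[0.008,0.21,0,0,0,0,0.5],[0.01,0.25,0,0,0,0,0.5],[0.012,0.29,-0.02,0,0,0,0.5],[0.0136,0.33,-0.04,0,0,0,0.5],[0.0136,0.3646,-0.06,0,0,0,0.5],[0.0136,0.3646,-0.08,0,0,0,0.5],[0.0136,0.3646,-0.08,0,0,0,0.5]]]'
python3 - <<'E'
from h import *
near("plc2",[.584,-.119,.053]); print(r.get_obs()["tool_pos"])
ims={n:grab(n) for n in("top","side")}
for n in ims: print(fit({n:ims[n]},np.array([.5843,-.119]),.057,.029))
E
```

```text
time: 15.0
tool_pos: [0.5865, -0.1196, 0.1598]
eef_rot: [179.8, -0.2, 26.3]
ft_force: [0.6, -0.2, 0.8]
grip_width: 0.0341
finger_force: 0.0
time: 16.2
tool_pos: [0.5936, 0.2466, 0.0711]
eef_rot: [-179.9, 0.6, 26.5]
ft_force: [-0.7, -0.1, -0.9]
grip_width: 0.0425
finger_force: 0.0
[0.59680661 0.2456882  0.07492619]
(array([ 0.58394609, -0.11860387]), np.float64(66.16909914392434))
(array([ 0.57710161, -0.12759831]), np.float64(5.331339466486362))
```

View pics/plc2.png

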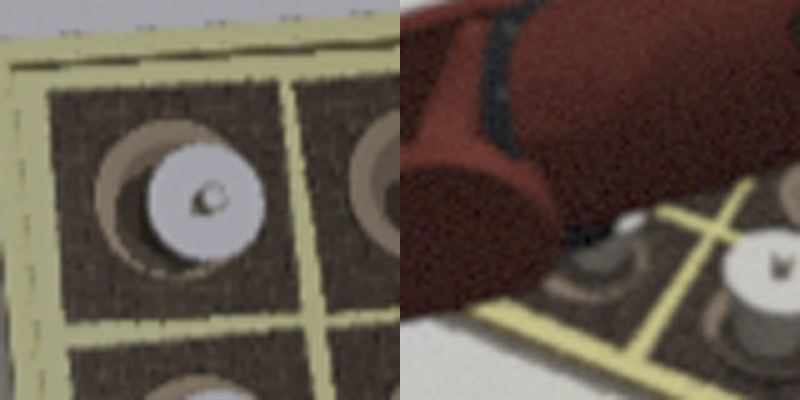

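The large lid is seated: the top view fits within 0.5 mm of the mouth, and the arm blocks the side view. Now the medium lid.

```bash
python3 -m crank '[[[0,0,-0.01,0,0,0,0.5],[0,0,-0.02,0,0,0,0.5],[0,0,-0.0305,0,0,0,0.5],[0,0,-0.0305,0,0,0,0.5],[0,0,-0.0305,0,0,0,0.5],[0,0,-0.0305,0,0,0,0],[0,0,-0.0305,0,0,0,0],[0,0,-0.0305,0,0,0,0],[0,0,-0.0305,0,0,0,0],[0,0,-0.0305,0,0,0,0]]]' 60
python3 -m crank '[[[0,0,0.01,0,0,0,0],[0,0,0.03,0,0,0,0],[0,0,0.06,0,0,0,0],[0,0,0.08,0,0,0,0],[0,0,0.09,0,0,0,0],[0,0,0.09,0,0,0,0]]]'
```

```text
time: 17.4
tool_pos: [0.599, 0.2457, 0.0466]
eef_rot: [180.0, -0.1, 26.3]
ft_force: [0.3, -0.5, 1.9]
grip_width: 0.0096
finger_force: 58.8
time: 18.0
tool_pos: [0.5996, 0.2459, 0.1381]
eef_rot: [180.0, -0.2, 26.3]
ft_force: [-0.6, -0.2, 0.6]
grip_width: 0.0099
finger_force: 58.6
```

```bash
python3 -m crank '[[[0,-0.015,0.01,0,0,0,0],[-0.001,-0.05,0.02,0,0,0,0],[-0.002,-0.095,0.02,0,0,0,0],[-0.003,-0.14,0.02,0,0,0,0],[-0.004,-0.185,0.02,0,0,0,0],[-0.005,-0.23,0.02,0,0,0,0],[-0.006,-0.275,0.02,0,0,0,0],[-0.007,-0.32,0.02,0,0,0,0],[-0.008,-0.365,0.02,0,0,0,0],[-0.009,-0.41,0.02,0,0,0,0],[-0.01,-0.45,0.02,0,0,0,0],[-0.01,-0.48,0.02,0,0,0,0]]]'
python3 -m crank '[[[0,-0.012,0,0,0,0,0],[0,-0.0167,0,0,0,0,0],[0,-0.0167,-0.02,0,0,0,0],[0,-0.0167,-0.04,0,0,0,0],[0,-0.0167,-0.055,0,0,0,0],[0,-0.0167,-0.062,0,0,0,0],[0,-0.0167,-0.062,0,0,0,0],[0,-0.0167,-0.062,0,0,0,0]]]'
python3 - <<'E'
from h import *
near("pre3",[.588,-.2513,.044]); print(r.get_obs()["tool_pos"],r.get_obs()["grip_width"])
E
```

```text
time: 19.2
tool_pos: [0.5863, -0.2377, 0.1545]
eef_rot: [-179.9, 0.1, 26.2]
ft_force: [-0.5, 0.3, -0.0]
grip_width: 0.0103
finger_force: 58.6
time: 20.0
tool_pos: [0.5888, -0.2509, 0.0942]
eef_rot: [180.0, -0.0, 26.4]
ft_force: [0.6, 0.4, -0.3]
grip_width: 0.0101
finger_force: 58.6
[ 0.58929521 -0.25148234  0.09508969] 0.010240911438762592
```

View pics/pre3.png

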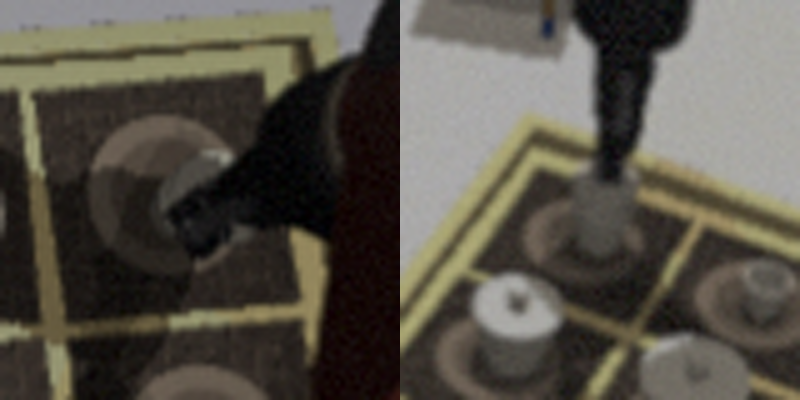

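The medium lid is over its crucible in the side crop (605,180), and the large lid (517,305) looks level. Lower, press lightly and release.

```bash
python3 -m crank '[[[0,0,-0.004,0,0,0,0],[0,0,-0.007,0,0,0,0],[0,0,-0.01,0,0,0,0],[0,0,-0.012,0,0,0,0],[0,0,-0.014,0,0,0,0],[0,0,-0.0155,0,0,0,0],[0,0,-0.0165,0,0,0,0],[0,0,-0.0165,0,0,0,0],[0,0,-0.0165,0,0,0,0]]]'
```

```text
time: 21.0
tool_pos: [0.5888, -0.2513, 0.0786]
eef_rot: [180.0, -0.0, 26.3]
ft_force: [-1.7, 1.1, 3.6]
grip_width: 0.0099
finger_force: 59.2
```

```bash
python3 -m crank '[[[0,0,0,0,0,0,0.25],[0,0,0,0,0,0,0.4],[0,0,0,0,0,0,0.4],[0,0,0,0,0,0,0.4],[0,0,0.015,0,0,0,0.4],[0,0,0.04,0,0,0,0.4],[0,0,0.065,0,0,0,0.4],[0,0,0.08,0,0,0,0.4]]]'
python3 -m crank '[[[0.001,0.015,0,0,0,0,0.5],[0.002,0.05,0,0,0,0,0.5],[0.004,0.09,0,0,0,0,0.5],[0.005,0.13,0,0,0,0,0.5],[0.007,0.17,0,0,0,0,0.5],[0.008,0.21,0,0,0,0,0.5],[0.01,0.25,0,0,0,0,0.5],[0.012,0.29,-0.01,0,0,0,0.5],[0.0145,0.335,-0.03,0,0,0,0.5],[0.0145,0.375,-0.05,0,0,0,0.5],[0.0145,0.3933,-0.07,0,0,0,0.5],[0.0145,0.3933,-0.081,0,0,0,0.5]]]'
python3 -m crank '[[[0,0,-0.005,0,0,0,0.5],[0,0,-0.015,0,0,0,0.5],[0,0,-0.025,0,0,0,0.5],[0,0,-0.0305,0,0,0,0.5],[0,0,-0.0305,0,0,0,0.5],[0,0,-0.0305,0,0,0,0.5],[0,0,-0.0305,0,0,0,0],[0,0,-0.0305,0,0,0,0],[0,0,-0.0305,0,0,0,0],[0,0,-0.0305,0,0,0,0],[0,0,-0.0305,0,0,0,0]]]' 60
python3 -m crank '[[[0,0,0.01,0,0,0,0],[0,0,0.03,0,0,0,0],[0,0,0.06,0,0,0,0],[0,0,0.08,0,0,0,0],[0,0,0.1,0,0,0,0],[0,0,0.11,0,0,0,0],[0,0,0.11,0,0,0,0]]]'
python3 - <<'E'
from h import *
near("plc3",[.588,-.2513,.044],60); print(r.get_obs()["tool_pos"])
ims={n:grab(n) for n in("top","side")}
for n in ims: print(fit({n:ims[n]},np.array([.5878,-.2513]),.048,.0235))
E
```

```text
time: 21.8
tool_pos: [0.5898, -0.252, 0.1609]
eef_rot: [179.8, -0.1, 26.3]
ft_force: [0.5, 0.3, 0.4]
grip_width: 0.0339
finger_force: 0.0
time: 23.0
tool_pos: [0.5996, 0.1455, 0.0729]
eef_rot: [-179.8, 0.3, 26.6]
ft_force: [0.7, -0.5, 0.0]
grip_width: 0.0426
finger_force: 0.0
time: 24.1
tool_pos: [0.6034, 0.1422, 0.0466]
eef_rot: [180.0, -0.1, 26.3]
ft_force: [-0.9, -0.2, 3.5]
grip_width: 0.0097
finger_force: 58.8
time: 24.8
tool_pos: [0.6041, 0.1423, 0.1579]
eef_rot: [179.9, -0.2, 26.3]
ft_force: [0.7, -0.0, 0.1]
grip_width: 0.0098
finger_force: 58.7
[0.60233584 0.14207065 0.15514185]
(array([ 0.58768275, -0.25064977]), np.float64(61.277145518689565))
(array([ 0.58829421, -0.25298572]), np.float64(30.34803625153549))
```

View pics/plc3.png

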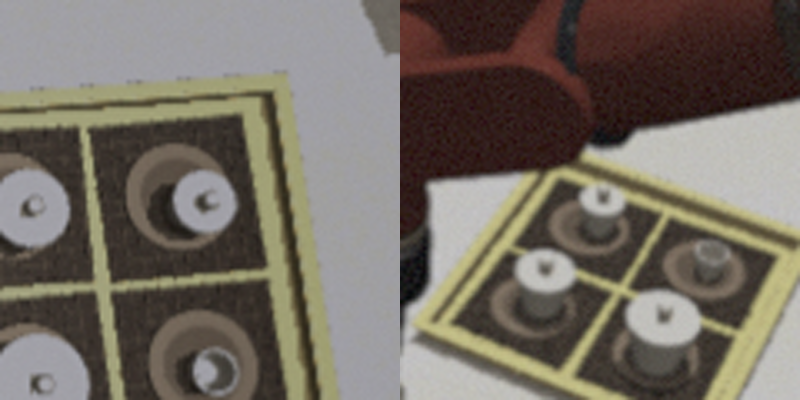

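Three lids are level and centred, and the small crucible (215,370) is still open. Carry the last lid.

```bash
python3 -m crank '[[[-0.005,-0.014,0,0,0,0,0],[-0.017,-0.048,0,0,0,0,0],[-0.031,-0.087,0,0,0,0,0],[-0.045,-0.127,0,0,0,0,0],[-0.058,-0.166,0,0,0,0,0],[-0.072,-0.206,0,0,0,0,0],[-0.086,-0.245,0,0,0,0,0],[-0.1,-0.285,0,0,0,0,0],[-0.114,-0.324,0,0,0,0,0],[-0.128,-0.364,0,0,0,0,0],[-0.1392,-0.3957,0,0,0,0,0],[-0.1392,-0.3957,0,0,0,0,0]]]'
python3 -m crank '[[[0,0,-0.015,0,0,0,0],[0,0,-0.035,0,0,0,0],[0,0,-0.055,0,0,0,0],[0,0,-0.067,0,0,0,0],[0,0,-0.069,0,0,0,0],[0,0,-0.069,0,0,0,0],[0,0,-0.069,0,0,0,0]]]'
python3 - <<'E'
from h import *
near("pre4",[.463,-.2535,.036]); print(r.get_obs()["tool_pos"],r.get_obs()["grip_width"])
E
```

```text
time: 26.2
tool_pos: [0.4614, -0.2575, 0.1553]
eef_rot: [180.0, 0.1, 26.0]
ft_force: [0.3, 0.1, 0.4]
grip_width: 0.01
finger_force: 58.7
time: 26.9
tool_pos: [0.4644, -0.2537, 0.0875]
eef_rot: [179.9, -0.0, 26.4]
ft_force: [0.1, -0.1, -0.1]
grip_width: 0.0099
finger_force: 58.7
[ 0.46457895 -0.25402935  0.08793329] 0.009823240832687881
```

View pics/pre4.png

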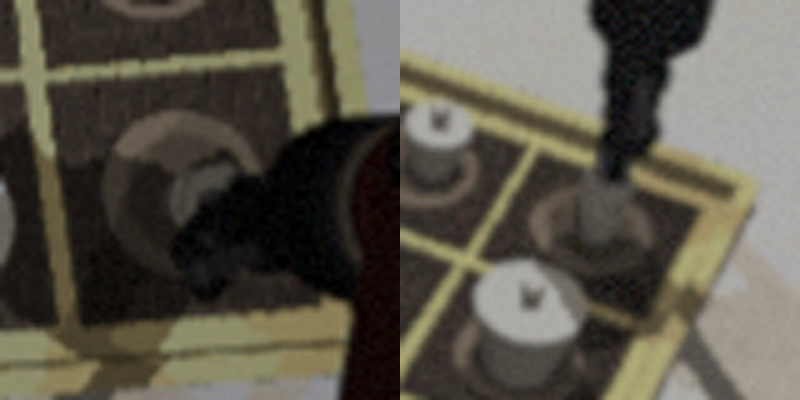

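The small lid is above its crucible in the side crop (about (608,190)). Lower it.

```bash
python3 -m crank '[[[0,0,-0.004,0,0,0,0],[0,0,-0.007,0,0,0,0],[0,0,-0.01,0,0,0,0],[0,0,-0.012,0,0,0,0],[0,0,-0.014,0,0,0,0],[0,0,-0.0158,0,0,0,0],[0,0,-0.017,0,0,0,0],[0,0,-0.0175,0,0,0,0],[0,0,-0.0175,0,0,0,0]]]'
```

```text
time: 27.9
tool_pos: [0.4642, -0.2539, 0.0706]
eef_rot: [180.0, -0.0, 26.3]
ft_force: [-2.4, 1.4, 6.7]
grip_width: 0.0101
finger_force: 59.5
```

```bash
python3 -m crank '[[[0,0,0,0,0,0,0.25],[0,0,0,0,0,0,0.4],[0,0,0,0,0,0,0.4],[0,0,0,0,0,0,0.4],[0,0,0.015,0,0,0,0.4],[0,0,0.04,0,0,0,0.4],[0,0,0.07,0,0,0,0.4],[0,0,0.11,0,0,0,0.4],[0,0,0.15,0,0,0,0.4]]]'
python3 -m crank '[[[-0.01,-0.03,0,0,0,0,0.4],[-0.03,-0.065,0,0,0,0,0.4],[-0.05,-0.105,0,0,0,0,0.4],[-0.07,-0.145,0,0,0,0,0.4],[-0.09,-0.185,0,0,0,0,0.4],[-0.11,-0.22,0,0,0,0,0.4],[-0.12,-0.24,0,0,0,0,0.4],[-0.12,-0.24,0,0,0,0,0.4],[-0.12,-0.24,0,0,0,0,0.4],[-0.12,-0.24,0,0,0,0,0.4]]]'
python3 - <<'E'
from h import *
near("final",[.523,-.185,.044],72)
ims={n:grab(n) for n in("top","side")}
for k,c in dict(small=(463.3,-253.3),medium=(587.8,-251.1),large=(584.3,-119),largest=(457.5,-116.2)).items():
    print(k,[np.round(fit({n:ims[n]},np.array(c)/1000,CRU[k][3]+.004,LID[k][1])[0]*1000,1) for n in ims])
E
```

```text
time: 28.8
tool_pos: [0.4633, -0.2533, 0.2214]
eef_rot: [-180.0, 0.0, 26.3]
ft_force: [0.4, 0.9, 0.3]
grip_width: 0.0342
finger_force: 0.0
time: 29.8
tool_pos: [0.3442, -0.4925, 0.2196]
eef_rot: [-180.0, -0.0, 26.4]
ft_force: [0.4, 0.1, 0.2]
grip_width: 0.0342
finger_force: 0.0
small [array([ 462.8, -252.3]), array([ 462.5, -254.4])]
medium [array([ 587.7, -250.7]), array([ 588.3, -253. ])]
large [array([ 583.9, -118.6]), array([ 584.3, -120.1])]
largest [array([ 457.7, -115.8]), array([ 458., -117.])]
```

View pics/final.png

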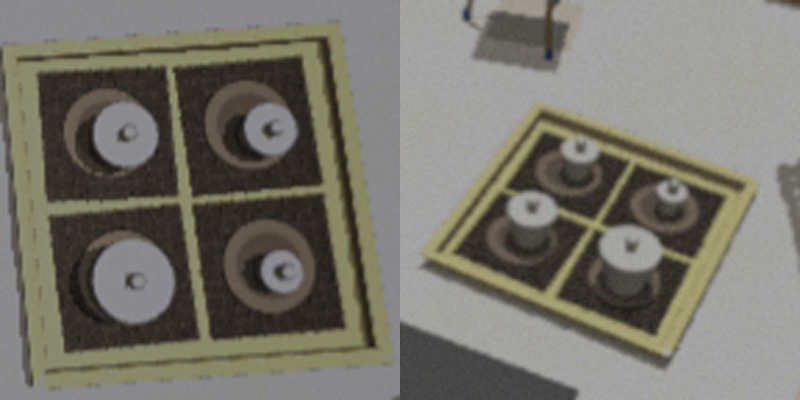

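All four lids are level and centred on their crucibles, with fits within 1 mm of the rims in each camera. The arm is clear, so I'm handing the job in.

```bash
python3 -c "
from bench import r
print(r.close_job())"
```

```text
the job is handed in; nothing more can be done
None
```

I put all four lids on their own crucibles and handed the job in after about 30 s of robot time; in the final pictures each lid looks level and sits within about 1 mm of where its crucible's rim was measured at the start (no verdict was returned).

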